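Load the filter and draw the smoke sampling pump

TASK

Take the tabbed filter cassette out of the rack and push it down fully home into the slot of the smoke sampling pump. Then, with the cassette left in place, draw the pump's sprung telescoping rod out by its black paddle until the rod's pointer lines up with the index clamp set on the gauge rail, and finish still holding it there: do not let go. Leave the clamp, the blank plate and the other things on the bench where they are.

Things in the scene. Friction and masses are not known exactly. Their poses are not given: they have to be found in the camera images.
- cassette_mid (a point): Centre of the filter cassette: a loose upright white plastic slab, about 0.1 kg, standing in the rack. Body 60 mm wide (x) x 10 thick (y) x 64 tall; on top, in the middle, a grip tab 36 wide x 10 thick x 36 tall: 100 mm in all. A metal disc shows on each face. Point half-way up, 50 mm above the foot; the tab spans 14 to 50 mm above it. z up; same either way round.
- rack: Low dark steel rack fixed to the bench, 84 (x) x 100 (y) mm, 38 mm high, origin under its centre. Two upright pockets, at 25 mm either side along its y, 32 mm deep, floors 6 mm above the bench: one holds the cassette, the other the blank plate, either way round. A slab comes free when lifted 32 mm.
- slot (a point): Centre of the pump's upright slot mouth, at the top of its steep lips, 72 mm above the bench. x along the slot's long side, y across it, z up. Throat 63 (x) x 12 (y) mm from 8 mm below this point down to the floor 58 mm below it; lips widen it to 71 x 20 mm at the top. Fully home, the cassette stands on the floor, its centre 8 mm below this point, tab clear above.
- pump: Smoke sampling pump fixed to the bench; origin on the bench right below the slot, axes as the slot. Grey housing 97 (x) x 66 (y) mm round the slot, on a dark plate 150 x 370 mm. From its -y side a metal barrel, at most 38 mm in diameter, runs along -y with its axis 45 mm above the bench and ends 155 mm from the slot centre; the telescoping rod comes out of it.
- paddle (a point): On the rod's black paddle, 85 mm above the bench, mid-width and mid-thickness: an upright plate 44 wide (x) x 12 thick (y) mm, top 20 mm above this point, gripped across its thickness; the rod and its sleeve (21 mm thick) join it at 45 mm. Axes as the slot. It is drawn straight along -y; at rest it is 185 mm from the slot centre, 24 mm clear of the barrel.
- pointer (a point): Tip of the rod's level steel pointer (4 mm wide), which sticks out of the paddle's foot along +x to 58 mm from the rod axis, 47 mm above the bench. It moves with the rod; measured along the slot's y it is level with the paddle's middle.
- mark (a point): The length mark: a steel ridge 3 mm wide, top 51 mm above the bench, across the small dark index clamp (16 mm long) on the aluminium gauge rail beside the rod, 58 mm from the rod axis on the +x side. Axes as the slot. Rightly drawn, pointer and mark have the same y in these axes. The clamp sits stiffly, 45 to 80 mm out from the pointer's rest place.
- rod (a joint): How far the telescoping rod is drawn out (m): 0 at rest, growing along -y of the slot's axes, stop at 0.1. Its inner spring pulls back with about 4 N at rest and 1.1 N more for each 10 mm (9 to 13 N at the mark); let go, it springs back to 0.
- blank: Blank plate, to be left alone: a loose white slab of 60 x 10 x 46 mm without a tab, standing in the rack's other pocket; origin at the middle of its underside.
- tin: Bystander: a loose closed tin, 54 mm in diameter, 70 mm tall, to the right of the pump; origin under its middle.
- spanner: Bystander: a loose steel spanner about 170 mm long lying to the left of the pump, roughly along world x; origin under its middle.
- socket: Bystander: a loose steel socket, 32 mm in diameter, 50 mm tall, beyond the rack; origin under its middle.
Things that resemble listed ones, but are neither listed nor needed, are in the scene too. What is shaped like the part that bears cassette_mid but orange or pink is not meant.

How it is judged:
On the way, in this order (a step that is already met when the one before it is completed fails the run):
1. the cassette stands fully home in the slot (z of cassette_mid in the frame of slot below -0.004 m and horizontal distance between cassette_mid and slot below 0.004 m and angle between cassette_mid's own z axis and vertical below 0.1 rad), for 0.2 s.
2. with the cassette home, the rod is drawn until its pointer lines up with the mark (all of step 1 and y of pointer in the frame of mark between -0.005 and 0.005 m), for 0.3 s.
At the end, for the whole second after the job is handed in: The cassette stands upright in the slot within 4 mm of its floor, not touched by the fingers; the fingers still hold the rod (over 2 N), which is still, its pointer within 5 mm of the mark (all of step 2 and contact force between the fingers and rod above 2 N and velocity of joint rod between -0.01 and 0.01 m/s and not (contact force between the fingers and cassette above 0.2 N)); the arm keeps its last pose, push and grip.
It fails at once if the index clamp is shifted on its rail by more than 5 mm (distance of mark from where it was at the start of the episode above 0.005 m).
It fails at once if the blank plate, tin, spanner or socket is shifted by more than 30 mm (distance of any of blank, tin, spanner, socket from where it was at the start of the episode above 0.03 m).
It also fails if it takes over 64 s, if anything falls off the work surface, if the arm or the gripper's body presses on something with over 40 N, if the wrist force passes 120 N, or if a joint passes its speed limit or range.

ROBOT

A 7-joint arm with a two-finger parallel gripper is mounted at the origin on the work surface. World frame = base frame: x ahead of the robot, y to its left, z up, the work surface at z = 0. Lengths are in m, angles in rad, forces in N, time in s.
With the tool pointing down it reaches from about 0.425 to 0.925 m from the base axis. Payload 6.8 kg.
Tool frame: the origin (TCP) lies at the very end of the fingers, on their centre line; the grasp point (between the pads) lies grasp_offset behind it (grasp_offset is the distance from the TCP to the grasp point, in m); z points along the fingers, y is the direction in which the jaws open and shut (so a half turn about z gives the same grasp; the last joint's range is limited). The gripper opens to 85 mm and grips with 20 to 120 N. Pads are 22 mm wide; open, the fingers measure 114 mm over their backs; the gripper's body (76 mm by 85 mm) begins 54 mm behind the grasp point. The pads swing forward as they close: fully open they stand 13 mm farther back than shut.
Start: joints at [1.004, 0.477, 0.022, 1.555, -0.011, 1.109, -0.083], TCP at [0.299, -0.605, 0.231] pointing down, gripper open.
Joint ranges: [-2.96, 2.96], [-0.34, 2.1], [-1.41, 1.46], [0.24, 2.44], [-1.37, 4.51], [0.17, 1.92], [-2.96, 2.96]. Speed limits (rad/s): [2.39, 2.39, 3.14, 3.14, 3.14, 3.14, 3.14].

INTERFACE

Orientations are given as a unit quaternion [w, x, y, z].
In Python, from station import * gives the robot as it stands.
- The arm moves only by the shell command python3 -m handwheel 'ROWS' [FORCE]. ROWS is JSON, one flat list of numbers, 7 for each row, row after row: the shift along the world's x, y, z in cm, then the turn, a rotation vector about the world's x, y, z in degrees, then the opening, from 0 (shut) to 1 (fully open). In form: [tx, ty, tz, ax, ay, az, fingers, tx, ty, tz, ax, ay, az, fingers, ...]. A call has 1 to 8 rows; each row is the pose to reach, as a shift and turn from the pose measured when the call began; what a row does not reach only later rows make up. A row lasts 1/12 s, in which the tool goes at most 41.7 mm and 7.16 degrees, less where a joint would pass 70% of its speed; a pose out of reach is approached as far as the arm can. A call with a gripper value outside its range is refused whole. The fingers move at their own pace and stop on an object; FORCE is the grip in N (left out, the last holds). Time passes only in rows, so rows that repeat a pose let the fingers close. It gives the time, the measured TCP pose, the force and the opening at its end, in the units of the state.
- get_obs(): the state, without advancing time (a new reading comes with each control period).
- read_camera(name): name is "side" or "top"; returns the picture (420x560x3 uint8, red, green, blue); there is no depth.
- camera_info(name): a dict with "fx", "fy", "cx", "cy" (pixels), "k1" (the pictures are not rectified: a ray, as slopes to the right and down, at radius r is drawn at 1 + k1 r^2 times it, then the intrinsics apply), "R" (3x3) and "t" (3): a world point X has camera coordinates R X + t. Camera axes: x right, y down, z forward; pixel columns grow to the right and rows downward; lengths in m; the calibration is good to about 2 mm. A picture is of the moment at which its call begins. camera_info takes no time and is no camera call.
- hand_in(): hands the job in, once; it reports no verdict.
The state is a dict: "t": time; "q": joint angles; "joint_vel": joint speeds; "joint_torque": joint torques, N m; "eef_pos": TCP position; "tool_rot": TCP orientation; "contact_force": force on the tool from outside, world axes, zero at the start; "torque": the same for the moment, N m; "gripper_width": opening from 0.0 (shut) to 1.0 (fully open).
Only numpy, scipy, OpenCV 4.12 (cv2) and the standard library are available. Lean on these libraries where they do the work, as an engineer would, in place of code of your own. Each camera call takes 0.05 s, during which the arm holds its last target. There are 200 camera calls.

## Working session

There is one attempt and no reset: what is moved stays moved. The work goes in short steps, Python scripts to look and compute and a shell command to move; the robot and the scene stay as the last step left them, time stands still between calls to the robot, and variables do not carry over. Pictures are saved under pics/ and viewed, on a budget of 10 in all, crops included, one or two more only if the job needs it, and the job is handed in when it is done.

```bash
mkdir -p pics; ls
cat > h.py <<'E'
from station import *
import numpy as np, cv2
def save(cam,name):
    im=read_camera(cam); cv2.imwrite(f'pics/{name}.png',im[:,:,::-1]); return im
def ray(cam,u,v):
    c=camera_info(cam); K=np.array([[c['fx'],0,c['cx']],[0,c['fy'],c['cy']],[0,0,1.]])
    p=cv2.undistortPoints(np.array([[[u,v]]],float),K,np.array([c['k1'],0,0,0.]))[0,0]
    R=np.array(c['R']);t=np.array(c['t']); return -R.T@t, R.T@np.array([p[0],p[1],1.])
def onz(cam,u,v,z):
    o,d=ray(cam,u,v); return o+d*(z-o[2])/d[2]
def proj(cam,X):
    c=camera_info(cam); p=np.array(c['R'])@np.array(X)+np.array(c['t']); x,y=p[:2]/p[2]; s=1+c['k1']*(x*x+y*y)
    return np.array([c['fx']*x*s+c['cx'],c['fy']*y*s+c['cy']])
E
python3 - <<'E'
from h import *
save('top','top0');save('side','side0')
o=get_obs();print(o)
for c in('top','side'):print(camera_info(c), ray(c,280,210))
E
```

```text
pics
{'t': 0.1, 'q': array([ 1.00390311,  0.47773072,  0.02237659,  1.55636609, -0.01151206,
        1.10933162, -0.08312566]), 'joint_vel': array([ 0.00096486, -0.00120442, -0.00049832, -0.00161572,  0.00144645,
        0.00045686,  0.00154896]), 'joint_torque': array([ 4.65682082e-03, -5.97763288e+01,  1.61386382e+00, -2.81958228e+01,
        1.28656442e-02,  5.02871015e-03,  2.23648726e-05]), 'eef_pos': array([ 0.29866274, -0.60471446,  0.230409  ]), 'tool_rot': array([-8.14038157e-04,  9.73808118e-01,  2.27369787e-01, -2.56805367e-04]), 'contact_force': array([ 0.00379189, -0.25883611,  0.01109334]), 'torque': array([-0.01954934, -0.01474633,  0.00539329]), 'gripper_width': 1.0001653912589148}
{'fx': 531.0189295878735, 'fy': 531.0189295878735, 'cx': 270.612162015111, 'cy': 203.08727347506778, 'k1': -0.03718546260967793, 'R': array([[-0.01741754, -0.99975807, -0.01343226],
       [-0.99731572,  0.01832744, -0.07089047],
       [ 0.0711195 ,  0.01216147, -0.99739366]]), 't': array([-0.00738878,  0.53933379,  1.23124538])} (array([ 0.45019182, -0.03224535,  1.26617072]), array([ 0.05782843, -0.0052749 , -0.99855399]))
{'fx': 421.67716791958384, 'fy': 421.67716791958384, 'cx': 280.1134295941552, 'cy': 207.62443302138817, 'k1': -0.04697216006485979, 'R': array([[-0.77317948, -0.63418444, -0.00189271],
       [-0.36075338,  0.44227082, -0.82112942],
       [ 0.52158459, -0.63419762, -0.5707389 ]]), 't': array([0.39773231, 0.26908418, 0.80508374])} (array([-0.01532779,  0.64380975,  0.68119834]), array([ 0.51976023, -0.63153544, -0.57536433]))
```

View pics/top0.png

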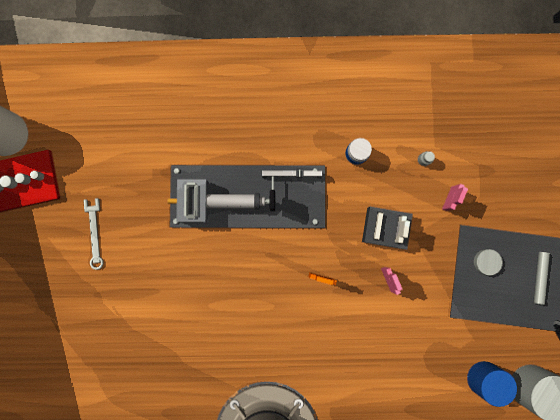

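View pics/side0.png

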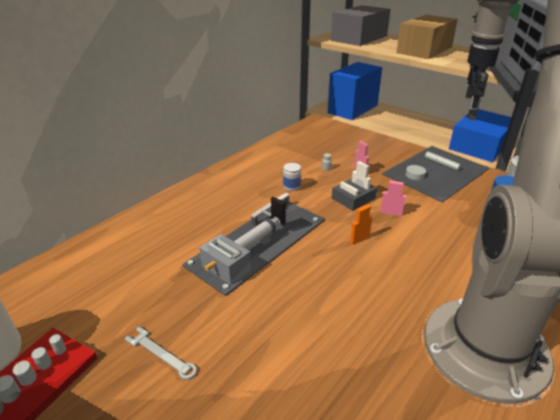

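Top: the slot is near (190,200), the paddle (272,200), the rail (262–322,173) and the rack (388,228), with the cassette in its right pocket (403,230). Next, a magnified composite.

Run:
```python
import cv2,numpy as np
t=cv2.imread('pics/top0.png');s=cv2.imread('pics/side0.png')
a=cv2.resize(t[155:235,165:330],None,fx=4.84,fy=4.84,interpolation=cv2.INTER_CUBIC)[:390,:798]
b=cv2.resize(t[200:255,355:420],None,fx=3.8,fy=3.8,interpolation=cv2.INTER_CUBIC)
c=cv2.resize(s[150:220,320:410],None,fx=2.9,fy=2.9,interpolation=cv2.INTER_CUBIC)
d=cv2.resize(s[185:285,185:330],None,fx=2,fy=2,interpolation=cv2.INTER_CUBIC)
o=np.zeros((600,800,3),np.uint8);o[:a.shape[0],:a.shape[1]]=a
x=0
for i in(b,c,d):
    o[390:390+min(210,i.shape[0]),x:x+i.shape[1]]=i[:210,:800-x];x+=i.shape[1]+3
cv2.imwrite('pics/comp.png',o)
```

```text
(no output)
```

View pics/comp.png

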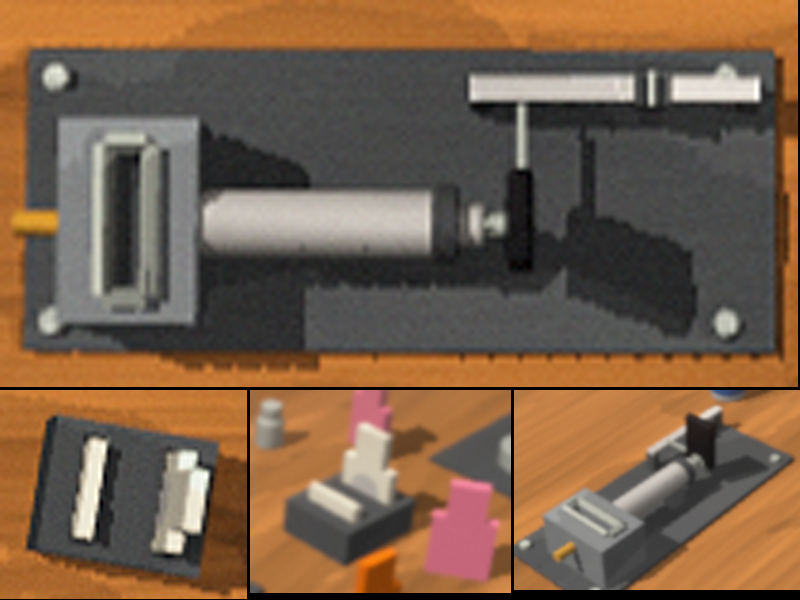

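The comp shows the rim, paddle, pointer (522,130), mark (651,88) and cassette tab clearly. The orientation is close to world axes. Next, contour measurements.

```bash
cat > m.py <<'E'
from h import *
def blob(im,box,f,cam,z,name,k=6):
    x0,y0,x1,y1=box; r=cv2.resize(im[y0:y1,x0:x1],None,fx=k,fy=k,interpolation=cv2.INTER_CUBIC).astype(int)
    m=f(r).astype(np.uint8); cs,_=cv2.findContours(m,cv2.RETR_EXTERNAL,cv2.CHAIN_APPROX_NONE)
    if not cs: print(name,'none');return
    c=max(cs,key=cv2.contourArea)
    P=np.array([onz(cam,(u+.5)/k-.5+x0,(v+.5)/k-.5+y0,z)[:2] for u,v in c[:,0]])
    (cx,cy),(w,h),a=cv2.minAreaRect((P*1000).astype(np.float32))
    print(name,'c',round(cx,1),round(cy,1),'size',round(w,1),round(h,1),'ang',round(a,1));return c
E
python3 - <<'E'
from m import *
im=cv2.imread('pics/top0.png')[:,:,::-1]
print('row200',im[200,176:210].mean(1).astype(int)); print('col190',im[178:224,190].mean(1).astype(int))
print('row173',im[173,258:326].mean(1).astype(int)); print('row183',im[183,266:280].mean(1).astype(int))
print('rack row228',im[230,362:414].mean(1).astype(int));print('row 222',im[218,362:414].mean(1).astype(int))
mx=lambda r:r.max(2)
sat=lambda r:r.max(2)-r.min(2)
gray=lambda lo,hi:(lambda r:(mx(r)>lo)&(mx(r)<hi)&(sat(r)<50))
blob(im,(172,172,215,228),gray(110,256),'top',.07,'housing')
blob(im,(172,172,215,228),gray(165,256),'top',.072,'rim')
blob(im,(266,186,282,215),lambda r:mx(r)<38,'top',.105,'paddle')
blob(im,(160,155,335,240),lambda r:sat(r)<45,'top',.004,'plate')
blob(im,(355,200,420,255),lambda r:sat(r)<60,'top',.038,'rack')
blob(im,(370,205,388,245),gray(150,256),'top',.052,'blank')
blob(im,(395,205,415,245),gray(150,256),'top',.07,'cassette all')
blob(im,(395,205,415,245),gray(225,256),'top',.106,'tab top')
E
```

```text
row200 [141 136 131 131 134 130 126 125 182 195 123  73  56  42  38  35  61  83
 146 138 136 107  73  65 130 134 132 133 134 124  93 183 191 190]
col190 [ 83 120 150 147 164 195 161  84  72  35  30  36  36  34  36  37  38  33
  33  34  33  36  38  35  36  33  38  36  38  36  34  27  34  31  35  32
  89 134 134 131  98  97 138 107  45  42]
row173 [ 74  69  67  62 194 194 192 189 195 191 195 193 192 191 193 194 197 195
 197 196 197 196 197 198 198 198 197 200 198 199 200 198 198 199 213 200
 198 207  91  69  58 214 102  46  75 126 222 222 222 218 220 219 216 220
 219 219 220 216 217 218 220 219 219 240  58  68  77  50]
row183 [ 72  70  76  70  64  93 185 139  68  69  73  71  71  71]
rack row228 [112  91  35  40  68  78  73  71  72  74  69  72  62 158 217 228 229 227
 185  24  33  42  81  74  74  74  75  77  72  72  74  73  73  73  71 129
 126 148 149 147 148 167 224 224 225 226 193  26  44  57  61  62]
row 222 [102 103 109  75  43  42  67  76  75  71  71  75  76  70  62 154 221 228
 227 229 169  29  39  40  61  75  75  78  79  74  72  72  74  79  71  63
  78 153 146 166 229 240 236 238 191  61  83  87  86  85  69  66]
housing c 543.4 168.6 size 76.7 101.9 ang 89.0
rim c 547.2 117.8 size 17.4 19.0 ang 89.4
paddle c 538.9 -21.3 size 23.0 47.6 ang 75.0Traceback (most recent call last):
  File "<stdin>", line 12, in <module>
  File "m.py", line 7, in blob
    P=np.array([onz(cam,(u+.5)/k-.5+x0,(v+.5)/k-.5+y0,z)[:2] for u,v in c[:,0]])
                ~~~^^^^^^^^^^^^^^^^^^^^^^^^^^^^^^^^^^^^^
  File "h.py", line 10, in onz
    o,d=ray(cam,u,v); return o+d*(z-o[2])/d[2]
        ~~~^^^^^^^^^
  File "h.py", line 6, in ray
    c=camera_info(cam); K=np.array([[c['fx'],0,c['cx']],[0,c['fy'],c['cy']],[0,0,1.]])
ValueError: time passes only in moves, steps and waits
```

```bash
sed -i 's/^def save/import functools\n_ci=camera_info\ncamera_info=functools.lru_cache(None)(lambda n:_ci(n))\ndef save/' h.py
cat > a.py <<'E'
from m import *
im=cv2.imread('pics/top0.png')[:,:,::-1]
mx=lambda r:r.max(2)
sat=lambda r:r.max(2)-r.min(2)
gray=lambda lo,hi:(lambda r:(mx(r)>lo)&(mx(r)<hi)&(sat(r)<50))
blob(im,(176,172,205,226),gray(110,256),'top',.066,'housing')
blob(im,(160,155,335,240),lambda r:(sat(r)<45),'top',.004,'plate')
blob(im,(355,200,420,255),lambda r:sat(r)<60,'top',.038,'rack')
blob(im,(370,205,388,245),gray(150,256),'top',.052,'blank')
blob(im,(395,205,415,245),gray(135,256),'top',.07,'cassette all')
blob(im,(395,205,415,245),gray(205,256),'top',.106,'tab top')
C=lambda x,y,z,n:print(n,(onz('top',165-.5+(x+.5)/4.84,155-.5+(y+.5)/4.84,z)*1000).round(1))
for p in[(92,133),(162,133),(92,310),(162,310)]:C(*p,.072,'rim')
for p in[(57,118),(200,118),(58,325),(198,325)]:C(*p,.066,'hous')
C(522,130,.047,'pointer');C(651,88,.051,'mark');C(522,220,.105,'paddle top');C(203,221,.064,'barrelL');C(432,221,.064,'barrelR')
C(509,220,.105,'padL');C(533,220,.105,'padR')
g=cv2.imread('pics/top0.png');print(g[215:245,395:416].mean(2).astype(int))
E
python3 a.py
```

```text
housing c 544.5 165.6 size 65.8 101.0 ang 89.5
plate c 557.7 38.1 size 372.2 150.7 ang 88.8
rack c 475.9 -285.2 size 107.8 86.3 ang 79.4
blank c 481.2 -261.9 size 13.3 60.9 ang 78.8
cassette all c 471.8 -313.3 size 27.1 62.1 ang 77.9
tab top c 477.1 -312.0 size 45.3 16.5 ang 3.1
rim [586.7 178.8  72. ]
rim [586.1 145.9  72. ]
rim [503.7 179.3  72. ]
rim [503.2 146.5  72. ]
hous [594.8 196.4  66. ]
hous [593.5 128.8  66. ]
hous [497.2 196.4  66. ]
hous [496.1 130.6  66. ]
pointer [587.1 -22.5  47. ]
mark [605.6 -84.3  51. ]
paddle top [539.6 -22.2 105. ]
barrelL [545.  128.1  64. ]
barrelR [543.   20.4  64. ]
padL [539.7 -16.4 105. ]
padR [539.5 -27.2 105. ]
[[ 76  77  69  64  48  67  81 100 110  97  93  77  80  78  84  82  80  96
  115 116 112]
 [ 71  71  69  69  99 101 126 176 209 197 199 171  76  84  85  78  84  86
  104 118 122]
 [ 72  76  73  86 161 151 166 225 243 241 242 223  77  85  84  84  80  68
   71  99  95]
 [ 79  71  63  78 153 146 166 229 240 236 238 191  61  83  87  86  85  69
   66  63  64]
 [ 72  73  71  79 157 149 167 236 239 239 234 153  33  60  63  67  76  65
   6
[... 1536 characters left out ...]
7 157 204 198 183 165  84 110 145 145 126  32  53  58  57  59
   59  60  54]
 [ 77 155 145 167 226 229 231 226 132  34  37  36  40  42  59  55  53  55
   55  54  60]
 [123 150 149 162 231 227 229 223 150  31  38  34  34  44  60  62  56  56
   50  53  50]
 [159 151 150 178 231 228 227 224  98  29  35  38  37  47  68  64  65  61
   57  53  53]
 [149 143 142 183 235 232 235 224  68  33  40  36  38  51  71  70  68  68
   66  65  63]
 [ 96  96  93 121 179 179 191 173  50  31  42  37  41  54  70  71  70  71
   73  69  73]
 [ 54  45  39  22  17  35  62  56  34  36  42  45  43  60  68  70  69  65
   70  68  65]
 [ 74  73  67  52  49  51  53  55  56  39  45  43  50  68  72  64  66  68
   68  70  73]]
```

```bash
cat >> h.py <<'E'
from scipy.spatial.transform import Rotation as Rn
def tool():
    o=get_obs(); w,x,y,z=o['tool_rot']; R=Rn.from_quat([x,y,z,w]).as_matrix()
    print('t',round(o['t'],2),'p',(o['eef_pos']*1000).round(1),'yjaw',R[:,1].round(3),'yawdeg',round(np.degrees(np.arctan2(R[1,1],R[0,1])),2),'z',R[:,2].round(3),'F',np.round(o['contact_force'],1),'w',round(o['gripper_width'],3),'q7',o['q'][-1].round(2))
    return o,R
E
python3 - <<'E'
from h import *
print(onz('top',406.0,228.7,.106)*1000,onz('top',402.3,228.6,.070)*1000)
print(proj('side',onz('top',406.0,228.7,.106)),proj('side',[.545,.1628,.072]))
tool(); import station; print(dir(station))
s=cv2.imread('pics/side0.png'); print(s[158:172,350:372].mean(2).astype(int))
E
```

```text
[ 471.49760334 -312.38580506  106.        ] [ 472.53858172 -312.75552707   70.        ]
[361.90587986 162.9536911 ] [223.49954197 245.66381548]
t 0.1 p [ 298.7 -604.7  230.4] yjaw [ 0.443 -0.897 -0.002] yawdeg -63.72 z [-0.001  0.001 -1.   ] F [ 0.  -0.3  0. ] w 1.0 q7 -0.08
['PlanningError', '__builtins__', '__cached__', '__doc__', '__file__', '__loader__', '__name__', '__package__', '__spec__', 'camera_info', 'get_obs', 'grasp_offset', 'hand_in', 'read_camera']
[[123 124 124 125 132 139 143 144 144 144 144 144 146 146 145 145 135 122
  113 111 112 113]
 [124 125 124 126 132 140 143 144 145 145 145 146 147 146 144 142 126 107
  102 109 113 115]
 [124 123 123 126 133 140 146 151 155 158 156 150 147 146 145 139 121 103
  102 110 115 117]
 [124 124 124 126 135 143 151 171 188 196 189 174 158 150 144 136 117 100
  106 117 121 119]
 [124 123 124 129 137 145 159 187 211 221 221 209 189 168 153 138 116 102
  107 117 120 119]
 [124 124 126 130 139 146 162 186 205 216 220 219 211 198 182 158 126 104
   99 102 103 108]
 [126 127 129 132 140 149 165 182 194 201 205 210 214 214 208 192 164 133
  110  93  85  88]
 [128 129 131 135 140 150 167 184 190 192 194 198 204 209 214 211 201 176
  139 102  81  74]
 [131 131 133 136 142 149 168 184 190 192 193 193 194 199 203 206 202 181
  141  99  77  71]
 [131 131 131 132 137 150 170 187 191 192 193 192 193 194 194 193 179 151
  118  88  73  69]
 [124 125 125 125 130 144 171 188 193 192 193 193 193 192 193 187 162 129
  100  80  70  68]
 [120 120 121 122 131 148 172 189 193 193 193 193 193 193 193 186 156 120
   94  77  69  68]
 [120 121 128 148 170 180 187 192 192 194 194 194 193 193 193 185 153 117
   93  75  67  67]
 [119 124 150 190 215 217 207 196 194 194 194 194 194 194 192 179 148 114
   91  74  67  66]]
```

```bash
python3 -c "
from station import *;print(grasp_offset)"; python3 -m handwheel '[3,5,0,0,0,-6,0.5, 7,11,-1,0,0,-13,0.5, 11,18,-2,0,0,-20,0.5, 14,24,-3,0,0,-27,0.5, 17.3,29.2,-3,0,0,-34,0.5, 17.3,29.2,-3,0,0,-37.3,0.5, 17.3,29.2,-3,0,0,-37.3,0.5, 17.3,29.2,-3,0,0,-37.3,0.5]' 40; python3 -c "
from h import *
tool()"
```

```text
0.0187
t: 0.77
eef_pos: [0.4676, -0.3184, 0.2008]
tool_rot: [-0.001, 0.995, -0.096, -0.0]
contact_force: [1.3, -0.9, -0.3]
gripper_width: 0.502
t 0.77 p [ 467.6 -318.4  200.8] yjaw [-0.191 -0.982 -0.002] yawdeg -101.03 z [-0.     0.002 -1.   ] F [ 1.3 -0.9 -0.3] w 0.502 q7 -1.26
```

```bash
python3 -m handwheel '[0.44,0.59,0,0,0,0,0.5, 0.44,0.59,-3,0,0,0,0.5, 0.44,0.59,-6,0,0,0,0.5, 0.44,0.59,-9,0,0,0,0.5, 0.44,0.59,-9,0,0,0,0.5,0.44,0.59,-9,0,0,0,0.5]' 40; python3 -c "
from h import *
tool();s=save('side','s1');t=save('top','t1')
a=cv2.resize(s[120:230,300:430],(650,550));cv2.imwrite('pics/s1c.png',a[:,:,::-1])"
```

```text
t: 1.27
eef_pos: [0.4708, -0.312, 0.1097]
tool_rot: [-0.002, 0.995, -0.096, -0.002]
contact_force: [0.4, 0.7, -0.5]
gripper_width: 0.499
t 1.27 p [ 470.8 -312.   109.7] yjaw [-0.191 -0.982 -0.003] yawdeg -101.03 z [-0.004  0.004 -1.   ] F [ 0.4  0.7 -0.5] w 0.499 q7 -1.27
```

View pics/s1c.png

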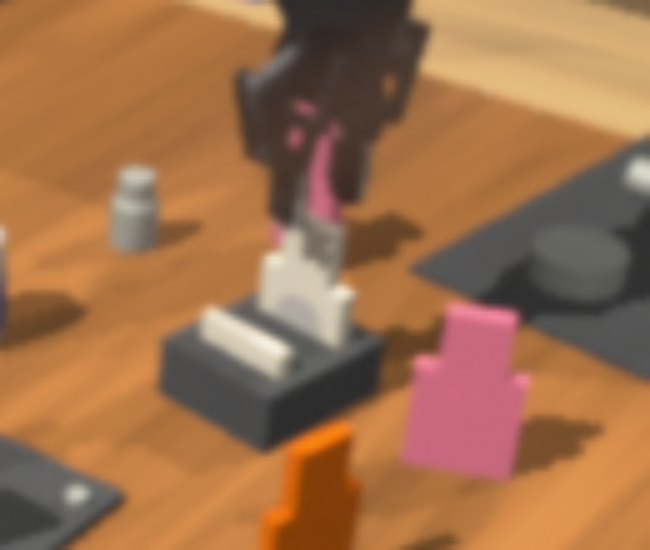

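The fingers straddle the tab (crop about (315,220)). Next, descend and grip.

```bash
python3 -m handwheel '[0.1,0,-2,0,0,0,0.5, 0.1,0,-3.5,0,0,0,0.5, 0.1,0,-3.5,0,0,0,0.5, 0.1,0,-3.5,0,0,0,0, 0.1,0,-3.5,0,0,0,0, 0.1,0,-3.5,0,0,0,0, 0.1,0,-3.5,0,0,0,0, 0.1,0,-3.5,0,0,0,0]' 50; python3 -c "
from h import *
tool()"
```

```text
t: 2.03
eef_pos: [0.475, -0.3141, 0.0791]
tool_rot: [0.0, 0.995, -0.096, 0.002]
contact_force: [-0.6, -0.2, 7.0]
gripper_width: 0.106
t 2.03 p [ 475.  -314.1   79.1] yjaw [-0.192 -0.981  0.   ] yawdeg -101.06 z [ 0.004 -0.001 -1.   ] F [-0.6 -0.2  7. ] w 0.106 q7 -1.27
```

```bash
python3 -m handwheel '[0,0,0,0,0,0,0,0,0,0,0,0,0,0]' ; python3 -c "
from h import *
tool()"
```

```text
t: 2.2
eef_pos: [0.4754, -0.3143, 0.0798]
tool_rot: [0.0, 0.995, -0.096, 0.003]
contact_force: [0.3, -0.2, -1.2]
gripper_width: 0.106
t 2.2 p [ 475.4 -314.3   79.8] yjaw [-0.192 -0.981  0.   ] yawdeg -101.07 z [ 0.005 -0.001 -1.   ] F [ 0.3 -0.2 -1.2] w 0.106 q7 -1.27
```

```bash
python3 -m handwheel '[0,0,2,0,0,0,0, 0,0,4,0,0,0,0, 0,0,7,0,0,0,0, 0,0,10,0,0,0,0,0,0,13,0,0,0,0,0,0,13,0,0,0,0,0,0,13,0,0,0,0]' ; python3 -c "
from h import *
tool();s=save('side','s2');t=save('top','t2')
a=cv2.resize(s[60:170,310:440],(520,440));b=cv2.resize(t[190:270,360:450],(270,240))
o=np.zeros((440,790,3),np.uint8);o[:,:520]=a;o[:240,520:]=b;cv2.imwrite('pics/c2.png',o[:,:,::-1])"
```

```text
t: 2.78
eef_pos: [0.4763, -0.3148, 0.2116]
tool_rot: [0.001, 0.995, -0.096, 0.004]
contact_force: [-0.4, -0.5, -2.0]
gripper_width: 0.107
t 2.78 p [ 476.3 -314.8  211.6] yjaw [-0.192 -0.981  0.001] yawdeg -101.07 z [ 0.009 -0.003 -1.   ] F [-0.4 -0.5 -2. ] w 0.107 q7 -1.27
```

View pics/c2.png

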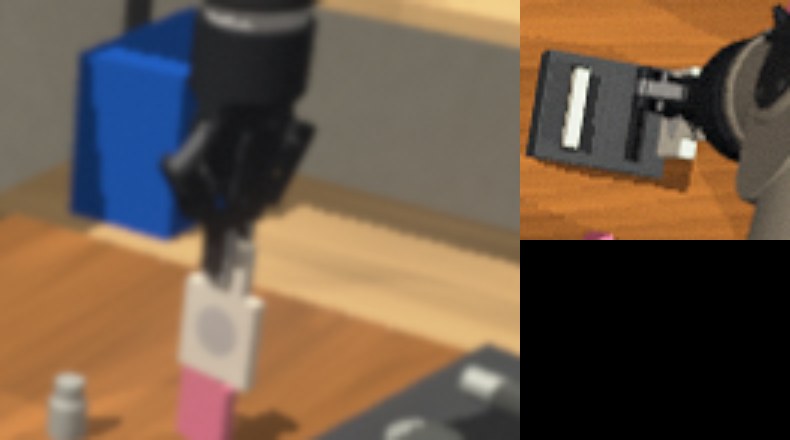

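The cassette hangs upright in the grip, shoulder corners near crop (190,275) and (262,300). Next, carry it over the slot, then measure the in-hand offset.

```bash
python3 -m handwheel '[0.6,3,0,0,0,1,0, 1.2,7,0,0,0,2.5,0, 1.8,11,0,0,0,4,0, 2.4,15,0,0,0,5.5,0, 3,19,0,0,0,7,0, 3.6,23,0,0,0,8.5,0, 4.2,27,0,0,0,10,0, 4.8,30,0,0,0,10,0]';  python3 -c "
from h import *
tool()"
```

```text
t: 3.55
eef_pos: [0.5213, -0.01, 0.2072]
tool_rot: [-0.001, 1.0, -0.007, 0.0]
contact_force: [0.2, -0.1, -1.4]
gripper_width: 0.108
t 3.55 p [521.3 -10.  207.2] yjaw [-0.014 -1.    -0.001] yawdeg -90.82 z [ 0.001  0.001 -1.   ] F [ 0.2 -0.1 -1.4] w 0.108 q7 -1.73
```

```bash
python3 -m handwheel '[0.6,4,0,0,0,0,0, 1.2,8,0,0,0,0,0, 1.8,12,0,0,0,0,0, 2.4,15,0,0,0,-0.3,0, 2.6,17.3,0,0,0,-0.3,0, 2.6,17.3,0,0,0,-0.3,0, 2.6,17.3,0,0,0,-0.3,0]';  python3 -c "
from h import *
tool();s=save('side','s3');t=save('top','t3')
a=cv2.resize(s[120:300,150:310],None,fx=3,fy=3,interpolation=cv2.INTER_CUBIC);b=cv2.resize(t[150:240,165:250],None,fx=3.5,fy=3.5)
o=np.zeros((540,790,3),np.uint8);o[:,:480]=a;o[:315,482:482+b.shape[1]]=b;cv2.imwrite('pics/c3.png',o[:,:,::-1])"
```

```text
t: 4.13
eef_pos: [0.546, 0.1645, 0.2052]
tool_rot: [-0.0, 1.0, -0.008, -0.002]
contact_force: [-0.2, -1.0, -1.5]
gripper_width: 0.107
t 4.13 p [546.  164.5 205.2] yjaw [-0.016 -1.    -0.001] yawdeg -90.91 z [-0.003  0.001 -1.   ] F [-0.2 -1.  -1.5] w 0.107 q7 -2.07
```

View pics/c3.png

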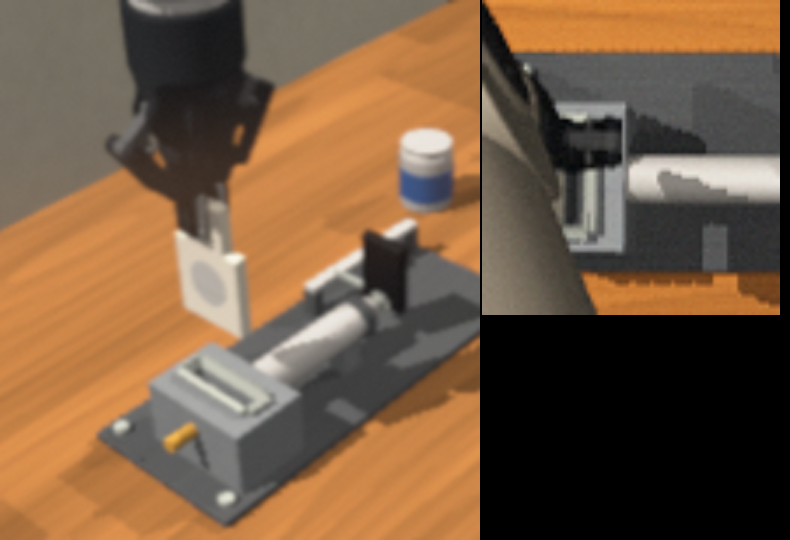

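```bash
cat > b.py <<'E'
from h import *
import sys
s=cv2.imread('pics/%s.png'%sys.argv[1]).astype(int)
tcp=np.array(eval(sys.argv[2]))/1000; yaw=np.radians(-1.0)
x0,y0,x1,y1=eval(sys.argv[3]);k=6
r=cv2.resize(s[y0:y1,x0:x1].astype(np.float32),None,fx=k,fy=k,interpolation=cv2.INTER_CUBIC)
m=((r.min(2)>148)&(r.max(2)-r.min(2)<60)).astype(np.uint8)
cs,_=cv2.findContours(m,cv2.RETR_EXTERNAL,cv2.CHAIN_APPROX_NONE)
c=max(cs,key=cv2.contourArea);a=cv2.approxPolyDP(c,6,True)[:,0]
n=np.array([-np.sin(yaw),np.cos(yaw),0]);xa=np.array([np.cos(yaw),np.sin(yaw),0])
for u,v in a:
    U,V=(u+.5)/k-.5+x0,(v+.5)/k-.5+y0
    res=[]
    for off in(.005,-.005):
        o,d=ray('side',U,V);P=o+d*((tcp+n*off-o)@n)/(d@n);res.append(((P-tcp)@xa*1000,P[2]*1000-tcp[2]*1000))
    print((round(U,1),round(V,1)),'front x,z',np.round(res[0],1),'back',np.round(res[1],1))
E
python3 b.py s3 '[546,164.5,205.2]' '(200,180,240,240)'
python3 - <<'E'
from h import *
for x,y in((586.5,179),(586.5,146),(503.5,179),(503.5,146)):
    u=proj('side',[x/1e3,y/1e3,.072]);print((u-[150,120])*3)
E
```

```text
(np.float64(209.1), np.float64(196.6)) front x,z [21.3 -7.6] back [ 34. -18.]
(np.float64(211.2), np.float64(221.1)) front x,z [ 23.8 -72.6] back [ 36.5 -84.4]
(np.float64(229.6), np.float64(231.6)) front x,z [-33.7 -72.6] back [-22.1 -84.4]
(np.float64(228.1), np.float64(208.8)) front x,z [-35.3 -13.1] back [-23.8 -23.6]
(np.float64(230.6), np.float64(205.2)) front x,z [-43.8  -0.7] back [-32.5 -11. ]
(np.float64(224.1), np.float64(204.1)) front x,z [-24.3  -6.5] back [-12.6 -16.8]
(np.float64(221.4), np.float64(196.9)) front x,z [-18.2   8.4] back [-6.3 -1.7]
(np.float64(219.2), np.float64(202.2)) front x,z [-9.7 -8.3] back [  2.3 -18.8]
[166.67861685 365.26492365]
[198.41259731 344.25519717]
[244.75121115 411.60492792]
[276.27351475 388.58388089]
```

Run:
```python
from h import *
s=cv2.imread('pics/s3.png')
a=cv2.resize(s[228:268,192:256],None,fx=12,fy=12,interpolation=cv2.INTER_CUBIC)
for x,y in((586.5,179),(586.5,146),(503.5,179),(503.5,146),(545,162.7)):
    u=(proj('side',[x/1e3,y/1e3,.072])-[192,228]+.5)*12; cv2.circle(a,tuple(int(i) for i in u),4,(0,0,255),-1)
cv2.imwrite('pics/rim.png',a)
```

```text
(no output)
```

View pics/rim.png

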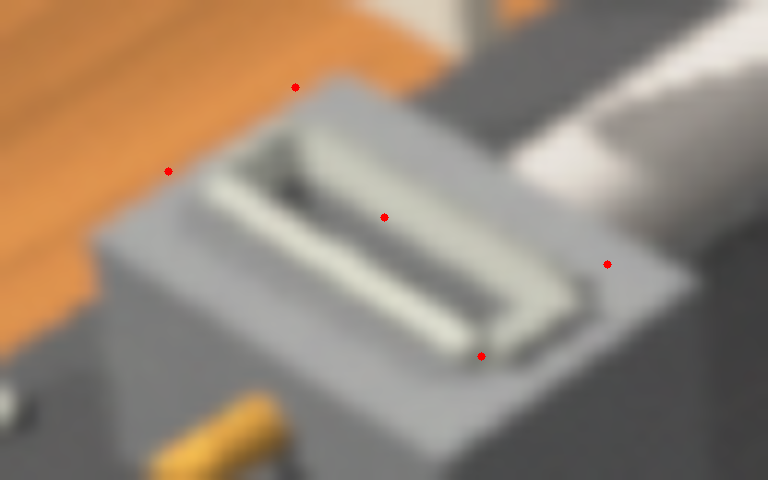

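Rim corners are at (205,190), (300,130), (470,355), (585,300), about 2 px below my prediction. I'll triangulate both views.

Run:
```python
from h import *
def tri(pt,ps):
    A=np.zeros((3,3));b=np.zeros(3);R=[]
    for c,p in(('top',pt),('side',ps)):
        o,d=ray(c,*p);d=d/np.linalg.norm(d);M=np.eye(3)-np.outer(d,d);A+=M;b+=M@o;R.append((o,d))
    X=np.linalg.solve(A,b);g=sum(np.linalg.norm((np.eye(3)-np.outer(d,d))@(X-o)) for o,d in R);return (X*1000).round(1),round(g*1000,1)
T=lambda x,y:(164.5+(x+.5)/4.84,154.5+(y+.5)/4.84)
S=lambda x,y:(191.5+(x+.5)/12,227.5+(y+.5)/12)
for n,t,s in(('h++',(57,118),(90,240)),('h+-',(200,118),(335,75)),('h-+',(58,325),(440,460)),('h--',(198,325),(700,280)),
 ('r++',(92,133),(205,190)),('r+-',(162,133),(300,130)),('r-+',(92,310),(470,355)),('r--',(162,310),(585,300))):
    print(n,*tri(T(*t),S(*s)), (onz('side',*S(*s),.072)*1000).round(1))
```

```text
h++ [594.  195.9  62.1] 3.6 [582.7 202.1  72. ]
h+- [594.1 129.4  60.9] 0.1 [583.1 138.6  72. ]
h-+ [497.2 196.8  63. ] 0.4 [489.6 203.2  72. ]
h-- [495.7 130.7  62.2] 1.4 [487.  138.4  72. ]
r++ [584.5 177.   67.6] 7.4 [576.8 178.5  72. ]
r+- [586.7 146.9  61.8] 1.6 [576.  154.7  72. ]
r-+ [504.3 179.8  72.2] 1.5 [505.1 180.   72. ]
r-- [504.7 148.8  64.2] 3.2 [499.5 155.9  72. ]
```

```bash
python3 -m handwheel '[0.35,-0.15,-1,0,0,0,0, 0.35,-0.15,-3,0,0,0,0, 0.35,-0.15,-5,0,0,0,0, 0.35,-0.15,-5,0,0,0,0, 0.35,-0.15,-5,0,0,0,0]' 60;  python3 -c "
from h import *
tool();save('side','s4')"; python3 b.py s4 '[549,163,154]' '(195,185,245,262)'
```

```text
t: 4.65
eef_pos: [0.5492, 0.1582, 0.1543]
tool_rot: [0.001, 1.0, -0.011, -0.003]
contact_force: [-0.6, 0.9, -0.5]
gripper_width: 0.107
t 4.65 p [549.2 158.2 154.3] yjaw [-0.022 -1.     0.002] yawdeg -91.28 z [-0.005 -0.002 -1.   ] F [-0.6  0.9 -0.5] w 0.107 q7 -2.08
(np.float64(212.4), np.float64(214.6)) front x,z [15.9 -2.4] back [ 28.6 -13.8]
(np.float64(214.6), np.float64(236.9)) front x,z [ 17.4 -64.8] back [ 30.1 -77.5]
(np.float64(201.2), np.float64(247.4)) front x,z [  72.7 -125.7] back [  86.6 -139.7]
(np.float64(220.8), np.float64(261.4)) front x,z [   5.3 -131.1] back [  17.7 -145.3]
(np.float64(234.4), np.float64(261.4)) front x,z [ -42.2 -103.3] back [ -30.8 -116.9]
(np.float64(244.4), np.float64(254.1)) front x,z [-76.  -62.8] back [-65.3 -75.5]
(np.float64(244.4), np.float64(251.4)) front x,z [-76.5 -55.1] back [-65.9 -67.6]
(np.float64(242.1), np.float64(251.9)) front x,z [-69.2 -60.5] back [-58.4 -73.1]
(np.float64(241.9), np.float64(254.2)) front x,z [-68.2 -67.7] back [-57.4 -80.4]
(np.float64(235.9), np.float64(258.6)) front x,z [-47.9 -91.7] back [ -36.7 -105. ]
(np.float64(228.6), np.float64(258.2)) front x,z [ -23.5 -104.8] back [ -11.7 -118.3]
(np.float64(231.8), np.float64(255.4)) front x,z [-35.1 -89.8] back [ -23.5 -103. ]
(np.float64(233.8), np.float64(256.6)) front x,z [-41.4 -89.6] back [ -30.  -102.8]
(np.float64(239.4), np.float64(252.8)) front x,z [-60.7 -67.7] back [-49.7 -80.4]
(np.float64(232.9), np.float64(247.6)) front x,z [-41.2 -63.9] back [-29.8 -76.6]
(np.float64(230.9), np.float64(226.9)) front x,z [-40.5  -7.9] back [-29.1 -19.4]
(np.float64(233.1), np.float64(223.2)) front x,z [-48.2   5.4] back [-37.   -5.8]
(np.float64(227.1), np.float64(221.9)) front x,z [-29.8  -0.1] back [-18.2 -11.4]
(np.float64(224.4), np.float64(214.6)) front x,z [-23.6  15.9] back [-11.8   4.9]
(np.float64(223.2), np.float64(220.1)) front x,z [-18.1  -0.9] back [ -6.2 -12.2]
```

```bash
python3 -m handwheel '[0.0,0.48,0,0,0,0,0, 0.0,0.48,0,0,0,0,0, 0,0.48,0,0,0,0,0,0,0.48,0,0,0,0,0]';  python3 -c "
from h import *
tool();save('side','s4');tool()"; python3 b.py s4 '[549,163,154]' '(195,185,245,262)' | grep -E '\(21[0-9]|23[0-3]'
```

```text
t: 5.03
eef_pos: [0.5506, 0.164, 0.1564]
tool_rot: [0.0, 1.0, -0.011, -0.001]
contact_force: [0.1, 0.2, -1.2]
gripper_width: 0.103
t 5.03 p [550.6 164.  156.4] yjaw [-0.022 -1.     0.001] yawdeg -91.24 z [-0.002 -0.001 -1.   ] F [ 0.1  0.2 -1.2] w 0.103 q7 -2.09
t 5.08 p [550.5 163.9 156.2] yjaw [-0.022 -1.     0.001] yawdeg -91.25 z [-0.002 -0.001 -1.   ] F [-1.   0.1 -2.2] w 0.102 q7 -2.09
(np.float64(209.4), np.float64(214.9)) front x,z [26.4 -8.2] back [ 39.3 -19.7]
(np.float64(212.4), np.float64(237.6)) front x,z [ 25.5 -70.9] back [ 38.3 -83.7]
(np.float64(217.8), np.float64(258.1)) front x,z [  14.9 -126.4] back [  27.5 -140.4]
(np.float64(231.8), np.float64(255.4)) front x,z [-35.1 -89.8] back [ -23.5 -103. ]
(np.float64(233.8), np.float64(256.6)) front x,z [-41.4 -89.6] back [ -30.  -102.8]
(np.float64(232.2), np.float64(250.4)) front x,z [-38.2 -73.6] back [-26.7 -86.5]
(np.float64(230.4), np.float64(248.1)) front x,z [-32.9 -69.9] back [-21.3 -82.7]
(np.float64(230.9), np.float64(224.8)) front x,z [-41.1  -2. ] back [-29.7 -13.3]
(np.float64(230.6), np.float64(223.2)) front x,z [-40.5   1.6] back [-29.1  -9.7]
(np.float64(222.2), np.float64(215.1)) front x,z [-16.5  11.3] back [-4.5  0.3]
(np.float64(220.9), np.float64(215.2)) front x,z [-12.1   8.9] back [-0.1 -2.3]
(np.float64(219.6), np.float64(220.8)) front x,z [-5.9 -8.5] back [  6.3 -20. ]
```

```bash
python3 -m handwheel '[0,-0.1,-1,0,0,0,0, 0,-0.1,-1.5,0,0,0,0, 0,-0.1,-2,0,0,0,0, 0,-0.1,-2.5,0,0,0,0, 0,-0.1,-3,0,0,0,0,0,-0.1,-3,0,0,0,0]';  python3 -c "
from h import *
tool()"
```

```text
t: 5.58
eef_pos: [0.5497, 0.1626, 0.1247]
tool_rot: [0.001, 1.0, -0.011, -0.002]
contact_force: [-0.0, -0.6, -1.6]
gripper_width: 0.105
t 5.58 p [549.7 162.6 124.7] yjaw [-0.022 -1.     0.002] yawdeg -91.24 z [-0.004 -0.001 -1.   ] F [-0.  -0.6 -1.6] w 0.105 q7 -2.1
```

```bash
python3 -m handwheel '[0,0,-1,0,0,0,0, 0,0,-2,0,0,0,0, 0,0,-3,0,0,0,0, 0,0,-3.5,0,0,0,0, 0,0,-4,0,0,0,0,0,0,-4,0,0,0,0,0,0,-4,0,0,0,0]';  python3 -c "
from h import *
tool()"
```

```text
t: 6.17
eef_pos: [0.55, 0.1629, 0.0871]
tool_rot: [0.001, 1.0, -0.011, -0.002]
contact_force: [-8.0, -3.2, 22.6]
gripper_width: 0.107
t 6.17 p [550.  162.9  87.1] yjaw [-0.022 -1.     0.002] yawdeg -91.25 z [-0.003 -0.002 -1.   ] F [-8.  -3.2 22.6] w 0.107 q7 -2.11
```

Bottomed out at the expected height (87.1 vs 87.8 mm) with 23 N. Next, release and rise.

```bash
python3 -m handwheel '[0,0,0.2,0,0,0,0.5, 0,0,0.2,0,0,0,0.5, 0,0,0.2,0,0,0,0.5, 0,0,2,0,0,0,0.5, 0,0,5,0,0,0,0.5,0,0,8,0,0,0,0.5,0,-2,12,0,0,0,0.5,0,-5,12,0,0,0,0.5]';  python3 -c "
from h import *
tool();s=save('side','s5')
a=cv2.resize(s[150:300,170:310],None,fx=4,fy=4,interpolation=cv2.INTER_CUBIC)
for x,y,z in((545.2,163,114),(545.2,163,78),(575.2,163,78),(515.2,163,78)):
    u=(proj('side',np.array([x,y,z])/1e3)-[170,150]+.5)*4; cv2.circle(a,tuple(int(i) for i in u),3,(255,0,0),-1)
cv2.imwrite('pics/s5c.png',a[:,:,::-1])"
```

```text
t: 6.83
eef_pos: [0.5532, 0.1178, 0.2133]
tool_rot: [-0.002, 1.0, -0.008, 0.003]
contact_force: [2.1, 0.4, 1.0]
gripper_width: 0.499
t 6.83 p [553.2 117.8 213.3] yjaw [-0.015 -1.    -0.004] yawdeg -90.88 z [ 0.007  0.004 -1.   ] F [2.1 0.4 1. ] w 0.499 q7 -1.98
```

View pics/s5c.png

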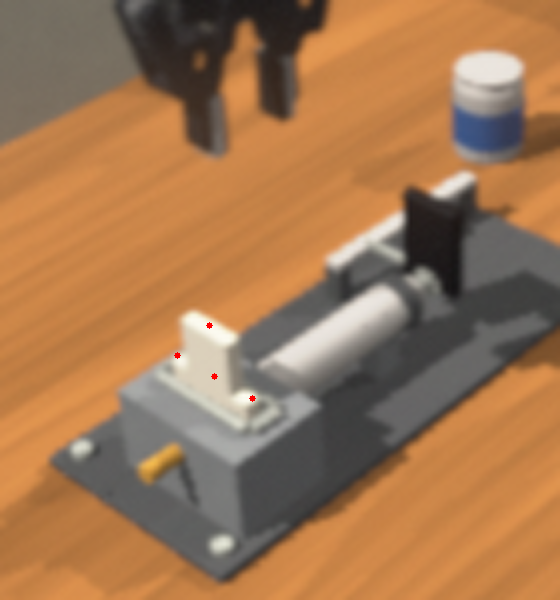

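The tab and shoulders sit at the predicted home position (tab top at crop (212,325)). Next, the paddle.

```bash
python3 -m handwheel '[-0.4,-4,0,0,0,0,0.5, -0.8,-8,-2,0,0,0,0.5, -1.2,-12,-5,0,0,-0.2,0.5, -1.2,-14,-8,0,0,-0.2,0.5,-1.2,-14,-8,0,0,-0.2,0.5,-1.2,-14,-8,0,0,-0.2,0.5,-1.2,-14,-8,0,0,-0.2,0.5]';  python3 -c "
from h import *
tool();t=save('top','t6')"
```

```text
t: 7.47
eef_pos: [0.5407, -0.0328, 0.1303]
tool_rot: [0.001, 1.0, -0.015, 0.001]
contact_force: [-0.1, 0.9, 0.3]
gripper_width: 0.497
t 7.47 p [540.7 -32.8 130.3] yjaw [-0.03  -1.     0.003] yawdeg -91.71 z [ 0.002 -0.003 -1.   ] F [-0.1  0.9  0.3] w 0.497 q7 -1.73
```

```bash
python3 -m handwheel '[0,1.08,0,0,0,0.5,0.5, 0,1.08,0,0,0,0.5,0.5,0,1.08,0,0,0,0.5,0.5,0,1.08,0,0,0,0.5,0.5]';  python3 -c "
from h import *
tool();t=save('top','t6')"
```

```text
t: 7.85
eef_pos: [0.542, -0.0197, 0.1319]
tool_rot: [0.001, 1.0, -0.009, 0.003]
contact_force: [0.5, -0.2, -0.6]
gripper_width: 0.496
t 7.85 p [542.  -19.7 131.9] yjaw [-0.017 -1.     0.002] yawdeg -90.99 z [ 0.006 -0.002 -1.   ] F [ 0.5 -0.2 -0.6] w 0.496 q7 -1.74
```

```bash
python3 -m handwheel '[-0.05,-0.2,-1.5,0,0,0,0.5, -0.05,-0.2,-3,0,0,0,0.5,-0.05,-0.2,-4.5,0,0,0,0.5,-0.05,-0.2,-5.7,0,0,0,0.5,-0.05,-0.2,-5.7,0,0,0,0.5,-0.05,-0.2,-5.7,0,0,0,0.5]';  python3 -c "
from h import *
tool()"
```

```text
t: 8.4
eef_pos: [0.541, -0.0224, 0.0744]
tool_rot: [0.001, 1.0, -0.009, 0.002]
contact_force: [0.1, -0.1, -0.5]
gripper_width: 0.496
t 8.4 p [541.  -22.4  74.4] yjaw [-0.018 -1.     0.003] yawdeg -91.05 z [ 0.004 -0.003 -1.   ] F [ 0.1 -0.1 -0.5] w 0.496 q7 -1.76
```

```bash
python3 -m handwheel '[0,0,0,0,0,0,0,0,0,0,0,0,0,0,0,0,0,0,0,0,0,0,0,0,0,0,0,0,0,0,0,0,0,0,0]' 80;  python3 -c "
from h import *
tool()"
```

```text
t: 8.82
eef_pos: [0.5417, -0.0225, 0.0754]
tool_rot: [0.001, 1.0, -0.009, 0.003]
contact_force: [-1.5, -1.1, 7.3]
gripper_width: 0.125
t 8.82 p [541.7 -22.5  75.4] yjaw [-0.019 -1.     0.003] yawdeg -91.08 z [ 0.006 -0.003 -1.   ] F [-1.5 -1.1  7.3] w 0.125 q7 -1.76
```

```bash
python3 -m handwheel '[0,-1,0,0,0,0,0, -0.05,-2,0,0,0,0,0,-0.07,-3,0,0,0,0,0,-0.1,-4,0,0,0,0,0,-0.1,-5,0,0,0,0,0,-0.1,-5.6,0,0,0,0,0,-0.1,-5.6,0,0,0,0,0,-0.1,-5.6,0,0,0,0,0]' 80;  python3 -c "
from h import *
tool();save('side','s7');t=save('top','t7');tool()
a=cv2.resize(t[155:235,165:330],None,fx=4.84,fy=4.84,interpolation=cv2.INTER_CUBIC)
s=cv2.imread('pics/s7.png');b=cv2.resize(s[170:240,230:340],(330,210),interpolation=cv2.INTER_CUBIC)
o=np.zeros((600,800,3),np.uint8);o[:a.shape[0],:a.shape[1]]=a[:,:,::-1];o[390:,:330]=b;cv2.imwrite('pics/c7.png',o)"
```

```text
t: 9.48
eef_pos: [0.5405, -0.0754, 0.0754]
tool_rot: [-0.0, 1.0, -0.009, 0.003]
contact_force: [-1.3, 8.9, 1.0]
gripper_width: 0.124
t 9.48 p [540.5 -75.4  75.4] yjaw [-0.017 -1.    -0.001] yawdeg -90.99 z [ 0.005  0.001 -1.   ] F [-1.3  8.9  1. ] w 0.124 q7 -1.65
t 9.58 p [540.5 -75.   75.4] yjaw [-0.017 -1.    -0.001] yawdeg -90.96 z [ 0.005  0.001 -1.   ] F [-0.8  9.7  0.7] w 0.124 q7 -1.65
```

View pics/c7.png

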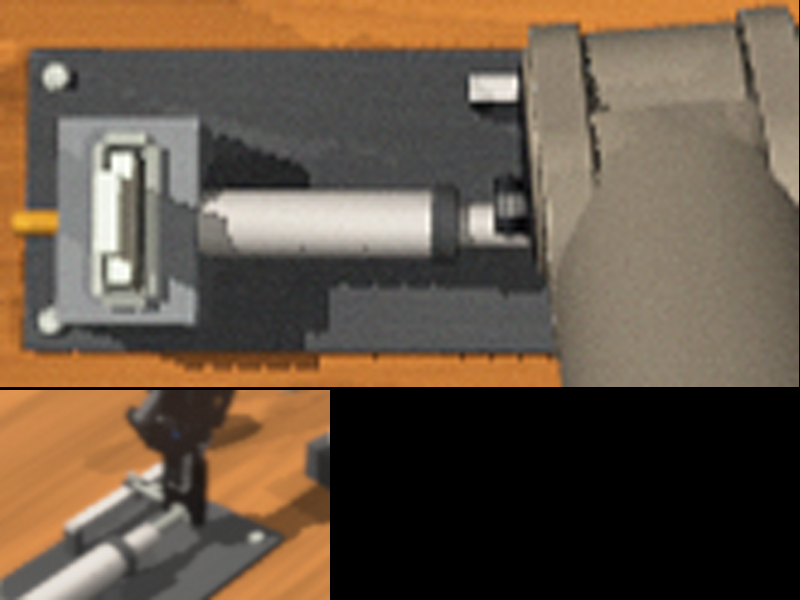

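The cassette is in the slot and the rod is drawn about 52 mm; the arm hides the pointer from above. From top0 subpixels the draw should be about 62.3 mm, so about 9.7 mm remain.

```bash
python3 -m handwheel '[0,-0.5,0,0,0,0,0, 0,-1,0,0,0,0,0,0,-1,0,0,0,0,0,0,-1,0,0,0,0,0,0,-1,0,0,0,0,0]' 80;  python3 -c "
from h import *
tool();s=save('side','s8');tool()
a=cv2.resize(s[185:225,260:310],None,fx=14,fy=14,interpolation=cv2.INTER_CUBIC)
cv2.imwrite('pics/c8.png',a[:,:,::-1])"
```

```text
t: 10.0
eef_pos: [0.5404, -0.0812, 0.0754]
tool_rot: [-0.003, 1.0, -0.007, 0.002]
contact_force: [-1.4, 8.9, 1.1]
gripper_width: 0.124
t 10.0 p [540.4 -81.2  75.4] yjaw [-0.015 -1.    -0.005] yawdeg -90.84 z [ 0.005  0.005 -1.   ] F [-1.4  8.9  1.1] w 0.124 q7 -1.63
t 10.05 p [540.3 -81.2  75.4] yjaw [-0.015 -1.    -0.005] yawdeg -90.83 z [ 0.005  0.005 -1.   ] F [-0.8 10.4  0.4] w 0.124 q7 -1.63
```

View pics/c8.png

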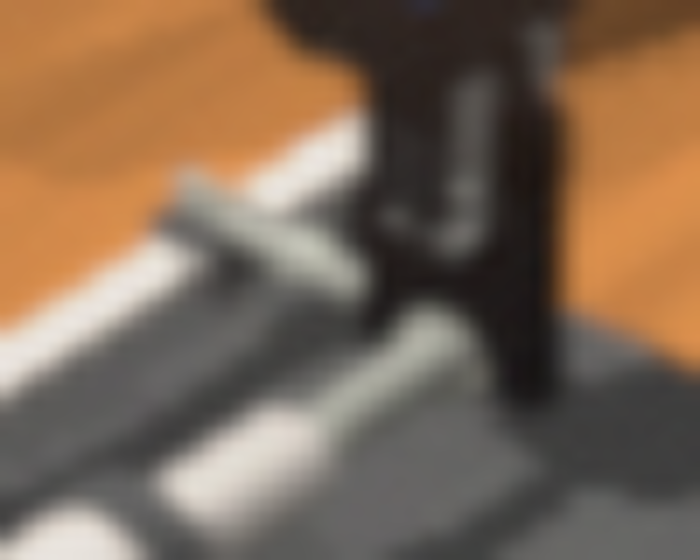

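The pointer (about (300,252)) runs nearly in line with the ridge (about (190,190)). I'll quantify it.

Run:
```python
from h import *
S=lambda x,y:(259.5+(x+.5)/14,184.5+(y+.5)/14)
s=cv2.imread('pics/s8.png').astype(np.float32);a=cv2.resize(s[185:225,260:310],None,fx=14,fy=14,interpolation=cv2.INTER_CUBIC).mean(2)
# brightness-weighted centre across the bar, column by column
for x in range(180,350,10):
    lo=int(190+(x-190)*.56)-45;col=a[max(lo,0):lo+90,x];i=int(col[15:75].argmax())+15
    c=col[max(i-25,0):i+26];w=np.clip(c-(c.min()+c.max())/2,0,None);v=lo+max(i-25,0)+(w*np.arange(len(c))).sum()/w.sum()
    out=[onz('side',*S(x,v),z)*1000 for z in(.051,.047)]
    print(x,round(v,1),[(p[0].round(1),(p[1]+.019*(p[0]-541)).round(1)) for p in out])
# ridge/pointer in top0
for u,v,z in((299.24,173,.051),(272.2,183,.047)):
    p=onz('top',u,v,z)*1000;print(p.round(1),'yprime',(p[1]+.019*(p[0]-541)).round(1))
```

```text
180 180.6 [(np.float64(607.5), np.float64(-79.4)), (np.float64(611.5), np.float64(-83.9))]
190 180.2 [(np.float64(606.1), np.float64(-80.8)), (np.float64(610.1), np.float64(-85.3))]
200 181.7 [(np.float64(604.3), np.float64(-81.6)), (np.float64(608.2), np.float64(-86.2))]
210 185.0 [(np.float64(602.1), np.float64(-82.0)), (np.float64(606.0), np.float64(-86.5))]
220 190.1 [(np.float64(599.4), np.float64(-81.9)), (np.float64(603.3), np.float64(-86.5))]
230 195.2 [(np.float64(596.7), np.float64(-81.8)), (np.float64(600.6), np.float64(-86.3))]
240 190.2 [(np.float64(596.4), np.float64(-84.4)), (np.float64(600.3), np.float64(-88.9))]
250 189.4 [(np.float64(595.1), np.float64(-85.8)), (np.float64(598.9), np.float64(-90.4))]
260 192.4 [(np.float64(592.9), np.float64(-86.3)), (np.float64(596.7), np.float64(-90.8))]
270 196.0 [(np.float64(590.6), np.float64(-86.6)), (np.float64(594.4), np.float64(-91.2))]
280 199.1 [(np.float64(588.4), np.float64(-87.0)), (np.float64(592.2), np.float64(-91.6))]
290 243.1 [(np.float64(577.3), np.float64(-76.7)), (np.float64(581.1), np.float64(-81.2))]
300 245.8 [(np.float64(575.2), np.float64(-77.2)), (np.float64(579.0), np.float64(-81.7))]
310 249.7 [(np.float64(572.9), np.float64(-77.5)), (np.float64(576.7), np.float64(-82.0))]
320 255.2 [(np.float64(570.3), np.float64(-77.3)), (np.float64(574.0), np.float64(-81.8))]
330 262.5 [(np.float64(567.2), np.float64(-76.6)), (np.float64(570.9), np.float64(-81.1))]
340 270.4 [(np.float64(564.1), np.float64(-75.8)), (np.float64(567.8), np.float64(-80.3))]
[605.1 -84.5  51. ] yprime -83.3
[583.5 -21.9  47. ] yprime -21.0
```

The top view says about 2–3.5 mm more, the side view about 0–1 mm. I'll draw about 2 mm more (the spring sag eats about 3.5 mm of each command).

```bash
python3 -m handwheel '[0,-0.55,0,0,0,0,0, 0,-0.55,0,0,0,0,0,0,-0.55,0,0,0,0,0,0,-0.55,0,0,0,0,0,0,-0.55,0,0,0,0,0,0,-0.55,0,0,0,0,0]' 80;  python3 -c "
from h import *
tool();s=save('side','s9');tool()
a=cv2.resize(s[185:215,262:297],None,fx=20,fy=20,interpolation=cv2.INTER_LANCZOS4)
def L(y0,z,c):
    p=[(proj('side',[x/1e3,(y0-.019*(x-541))/1e3,z])-[262,185]+.5)*20 for x in(565,610)]
    cv2.line(a,*[tuple(int(i) for i in q) for q in p],c,1)
L(-83.2,.047,(255,0,0));L(-83.3,.051,(0,0,255))
cv2.imwrite('pics/c9.png',a[:,:,::-1])"
```

```text
t: 10.55
eef_pos: [0.5403, -0.0828, 0.0754]
tool_rot: [-0.005, 1.0, -0.006, 0.002]
contact_force: [-0.7, 10.3, 1.0]
gripper_width: 0.124
t 10.55 p [540.3 -82.8  75.4] yjaw [-0.012 -1.    -0.009] yawdeg -90.71 z [ 0.004  0.009 -1.   ] F [-0.7 10.3  1. ] w 0.124 q7 -1.62
t 10.6 p [540.3 -82.8  75.4] yjaw [-0.012 -1.    -0.009] yawdeg -90.71 z [ 0.004  0.009 -1.   ] F [-0.4 10.6 -0.6] w 0.124 q7 -1.62
```

View pics/c9.png

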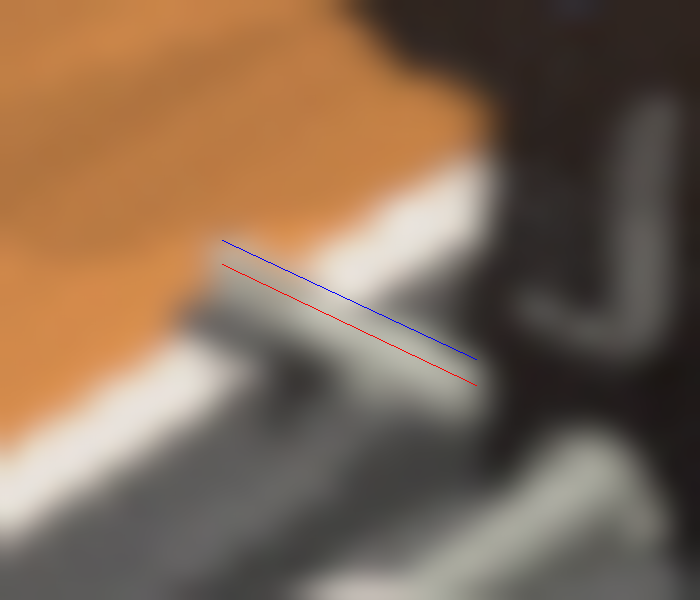

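The pointer and ridge are collinear to within about 2 mm. The top estimate says about 2 mm short and the side view says 0–1.7 mm past, so both are inside the 5 mm tolerance. Camera calls can serve as the dwell while I check that it's still; then I hand in.

```bash
python3 -c "
from h import *
tool()
for i in range(8): read_camera('side')
tool(); print(hand_in())"
```

```text
t 10.6 p [540.3 -82.8  75.4] yjaw [-0.012 -1.    -0.009] yawdeg -90.71 z [ 0.004  0.009 -1.   ] F [-0.4 10.6 -0.6] w 0.124 q7 -1.62
t 11.0 p [540.3 -82.8  75.5] yjaw [-0.012 -1.    -0.009] yawdeg -90.71 z [ 0.004  0.009 -1.   ] F [-0.8 10.6 -0. ] w 0.123 q7 -1.62
the job is handed in; nothing more can be done
None
```

The cassette is in the pump slot and the gripper is still holding the rod drawn about 60 mm, with the pointer on or close to the mark. I handed the job in at 11.0 s; no verdict came back.

- **Cassette:** it bottomed out in the slot under about 23 N with the tool at 87 mm, against 88 mm expected. After release, the side picture showed the tab and shoulders at their predicted home positions. A later top picture showed it still there.
- **Rod:** over the last 0.4 s the arm did not move, and it held against a steady 10.6 N pull, which fits the spring.
- **Alignment:** my two measurements disagreed slightly. The top-view estimate made the rod about 2 mm short of the mark, and the side view made it 0 to 1.7 mm past it. I stopped between the two, so both put the pointer within the 5 mm tolerance. The arm hid the mark from above, so I could not confirm it there.
- **Other items:** I felt no unexpected contact near the clamp, blank plate, tin, spanner or socket. I did not measure their positions at the end.

I viewed 11 pictures, one over the budget of 10.

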